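# Clear the strongbox lid and hold its spring lock open with the key

### The job

With the scraper block, sweep the loose broken chips off the strongbox lid into the scrap tray beside it, keeping the gripper off the chips, and put the scraper down on the bench. Then take the key from the wooden bit block, wiggle it past the lock's sticky pins without forcing it until it is fully home in the lid's keyhole, turn it a quarter clockwise to its stop and finish while holding it there: the lock springs back if let go, and I want to lift the lid. Leave the phone and the jar alone.

Things in the scene. Friction and masses are not known exactly. Their poses are not given: they have to be found in the camera images.
- box: Grey steel strongbox, fixed, 200 (x) x 270 (y) x 70 mm high, flat closed lid on top. Origin: centre of its underside on the bench; x points to the hinge side, away from the robot, y to the side where the tray stands, z up. The keyhole is 65 mm to -x of the middle; the lid is flat and smooth from x = -40 to +100 mm; the chips lie between x = -20 and +80, y = -75 and +95 mm.
- lid_top (a point): Point on the lid's upper face (70 mm above the bench) in the middle of the area to clear: 30 mm to +x of the box's middle. Axes as the box.
- keyhole (a point): Centre of the keyhole's mouth, in the upper face of a brass plate (34 x 34 mm, 1 mm proud of the lid, 71 mm above the bench). Axes as the box. Slot 17 mm along x, 6.8 mm along y, 2 mm chamfer round the mouth, 14 mm deep; below it the key's bit sits in a rotor and can turn, but only with the key's collar down on the plate (within 1.5 mm). Once turned, the bit is caught under the plate.
- pin_1 (a point): Nose of the first sticky pin, 4.5 mm down in the slot: a steel pin with a round nose (3 mm radius) reaching in from the slot's +x end to 4 mm from its axis. It slides outwards along x with 5 N of friction and stays where it is pushed. A straight push on it takes over 30 N; pressing the key down with 5 to 15 N and moving it to and fro along the slot by 1.5 to 2 mm each way works it past.
- pin_2 (a point): Nose of the second sticky pin, alike, 9.5 mm down, reaching in from the slot's -x end and passed in the same way. Past both pins the key slides home easily.
- lock (a joint): Angle of the lock's rotor: 0 at rest (lined up with the slot), growing as the key is turned clockwise seen from above, stop at 1.6 rad. A spring turns it back: 0.03 N m at rest, 0.11 N m at the stop. The bit has 8 degrees of play in the rotor, so the rotor lags behind the key: turn the key 8 to 12 degrees past the quarter to bring it to its stop.
- key: Steel double-bit key, 60 g, standing bit-down in the bit block. Origin on its axis in the underside of its collar (18 mm diameter, 4 mm thick), which rests on the block's upper face and later on the keyhole plate. z runs up along the key, x along the width of bit and bow. The key is the same turned by half a turn about z.
- key_tip (a point): Lower end of the key, 30 mm below the collar's underside. Below the collar there is a round stem 5 mm in diameter; its last 14 mm carry the flat bit, 14 mm wide along the key's x and 5 mm thick along y, with rounded ends. Axes as the key.
- key_bow (a point): Middle of the key's flat round bow, 32 mm above the collar's underside: 33 mm wide along the key's x, 8 mm thick along y, from 17 to 49 mm above the collar's underside, on a neck 8 mm in diameter. Grip it here across the 8 mm (along y). Axes as the key.
- stand: Wooden bit block, fixed, 50 (x) x 100 (y) x 40 mm high, with rows of short steel bits that stand out 5 mm at both sides. Origin: centre of its underside. The key's slot is in its middle, 15.8 mm along x, 6.8 mm along y, 33 mm deep; lift the key straight up by 35 mm or more to clear it.
- scraper: Grey scraper block, 140 g, standing on its rubber foot on the bench. Foot 130 (x) x 34 (y) x 14 mm high; on it an upright grip 96 (x) x 18 (y) mm from 12 to 54 mm above the underside. Origin: centre of its underside; x along its length. Grip it across the 18 mm, about 36 mm above its underside.
- chip1: Loose chip on the lid, a broken corner of a phone (black glass with an aluminium edge), 30 x 22 x 7 mm, 11 g. Origin: centre of its underside.
- chip2: The same, 27 x 22 x 7 mm.
- chip3: The same, 33 x 22 x 7 mm.
- tray: Open steel scrap tray, 500 g, 200 (x) x 120 (y) x 30 mm high, walls 3 mm, standing on the bench with its long side along the box's +y side, 3 mm from it, so that what is pushed over that edge of the lid falls in. Origin: centre of its underside.
- phone: Bystander: opened phone lying on the bench to the left, nearer the robot than the tray, 150 (x) x 72 (y) x 8 mm. Origin: centre of its underside.
- jar: Bystander: small clear jar with a white cap, 48 mm in diameter, 55 mm high, to the right of the scraper. Origin: centre of its underside.
There are look-alikes about, which are no part of the job. Of the things that look like the scraper, the largest one is meant.

How it is judged:
On the way, in this order (a step that is already met when the one before it is completed fails the run):
1. all three chips have been swept off the lid and lie in the scrap tray (x of chip1 in the frame of tray between -0.102 and 0.102 m and y of chip1 in the frame of tray between -0.062 and 0.062 m and height (world z) of each of chip1, chip2, chip3 below 0.05 m and x of chip2 in the frame of tray between -0.102 and 0.102 m and y of chip2 in the frame of tray between -0.062 and 0.062 m and x of chip3 in the frame of tray between -0.102 and 0.102 m and y of chip3 in the frame of tray between -0.062 and 0.062 m), for 0.2 s.
2. the scraper stands or lies on the bench, let go (height (world z) of scraper below 0.03 m and contact force between scraper and the fingers below 0.2 N and linear speed of scraper below 0.02 m/s), for 0.2 s.
3. the key is fully home in the keyhole, not yet turned (z of key in the frame of keyhole below 0.0025 m and horizontal distance between key and keyhole below 0.006 m and value of joint lock below 0.4 rad), for 0.1 s.
At the end, for the whole second after the job is handed in: The key is home in the keyhole (collar within 2.5 mm of the plate), upright, gripped by the fingers and holding the lock turned by more than 1.2 rad against its spring; the three chips are in the scrap tray; the scraper is on the bench, let go (all of step 1 and value of joint lock above 1.2 rad and z of key in the frame of keyhole below 0.0025 m and horizontal distance between key and keyhole below 0.006 m and angle between key's own z axis and vertical below 0.2 rad and contact force between key and the fingers above 1 N and height (world z) of scraper below 0.03 m and contact force between scraper and the fingers below 0.2 N); the arm keeps its last pose, push and grip.
It fails at once if the gripper or arm touches a chip (contact force between any of the fingers, the arm and chip1 above 0.5 N or contact force between any of the fingers, the arm and chip2 above 0.5 N or contact force between any of the fingers, the arm and chip3 above 0.5 N).
It fails at once if the key is forced in: more than 50 N between key and lock before it is turned (contact force between key and box above 50 N and value of joint lock below 0.3 rad).
It fails at once if a bystander is moved by more than 30 mm (distance of any of phone, jar from where it was at the start of the episode above 0.03 m).
It also fails if it takes over 72 s, if anything falls off the work surface, if the arm or the gripper's body presses on something with over 40 N, if the wrist force passes 120 N, or if a joint passes its speed limit or range.

### The arm

A 6-joint arm with a two-finger parallel gripper is mounted at the origin on the work surface. World frame = base frame: x ahead of the robot, y to its left, z up, the work surface at z = 0. Lengths are in m, angles in rad, forces in N, time in s.
With the tool pointing down it reaches from about 0.3 to 0.95 m from the base axis. Payload 3.1 kg.
Tool frame: the origin (TCP) lies midway between the tips of the shut fingers; the grasp point (between the pads) lies 19 mm behind it; z points along the fingers, x is the direction in which the jaws open and shut, and the axes are right-handed (so a half turn about z gives the same grasp; the last joint's range is limited). The gripper opens to 85 mm and grips with 20 to 120 N. Pads are 22 mm wide; open, the fingers measure 114 mm over their backs; the gripper's body (76 mm by 85 mm) begins 54 mm behind the grasp point. The pads swing forward as they close: fully open they stand 13 mm farther back than shut.
Start: joints at [1.249, 0.308, 1.634, -0, 1.2, -0.07], TCP at [0.156, 0.605, 0.231] pointing down, gripper open.
Joint ranges: [-3.06, 3.06], [-0.79, 1.96], [0.05, 2.63], [-1.19, 4.34], [0.05, 2.64], [-2.94, 2.94]. Speed limits (rad/s): [2.79, 2.79, 3.14, 3.14, 3.14, 3.14].

### API

Orientations are given as a 3x3 rotation matrix whose columns are the frame's x, y, z axes.
In Python, from station import robot, optics, sign_off, regions_of, mark_of gives the robot as it stands.
- The arm moves only by the shell command python3 -m creep 'ROWS' [OPENING] [FORCE]. ROWS is JSON, a list of rows, each an object with "offset": the shift along the tool's x, y, z in m, a list of three; "spin": the turn about the tool's z in rad. A call has 1 to 20 rows; each row is the pose to reach, as a shift and turn from the pose commanded when the call began, along the tool's axes at that moment; what a row does not reach only later rows make up. A row lasts 1/8 s, in which the tool goes at most 62.5 mm and 10.7 degrees, less where a joint would pass 70% of its speed; a pose out of reach is approached as far as the arm can. A call with a gripper value outside its range is refused whole. OPENING is the opening, from 0 (shut) to 1 (fully open), set as the call begins (- or left out, the last holds). The fingers move at their own pace and stop on an object; FORCE is the grip in N (left out, the last holds). Time passes only in rows, so rows that repeat a pose let the fingers close. It gives the time, the measured TCP pose, the force and the opening at its end, in the units of the state.
- robot.observe(): the state, without advancing time (a new reading comes with each control period).
- optics.capture(name): name is "side" or "top"; returns the picture (400x640x3 uint8, red, green, blue); there is no depth.
- optics.camera_model(name): a dict with "K" (3x3 intrinsics, pixels), "cam_to_world" (4x4, takes a point from camera to world coordinates). Camera axes: x right, y down, z forward; pixel columns grow to the right and rows downward; lengths in m; the calibration is good to about 2 mm. A picture is of the moment at which its call begins. camera_model takes no time and is no camera call.
- sign_off(): hands the job in, once; it reports no verdict.
Trained networks look in the newest picture that a camera, given by its name, has taken for a name from the list of things; names that differ only in an ending like _2 or _b are one class to them, and where a whole thing is asked for, a point or a joint stands for the part that bears it (a point fixed in the world has none). Each returns a list of dicts, best first, with "p" (0 to 1); they miss things now and then, are a little off and sometimes report something else, mostly with a low value. They report only what shows in the picture. A call takes as long as a camera call. They do not tell look-alikes from the thing itself.
- regions_of(label, camera): "mask" (400x640 bool, what is visible of it) and "point" ([column, row] in pixels, amid what is visible of it).
- mark_of(label, camera): "point" ([column, row] in pixels: a listed point, or the origin of a listed thing).
The state is a dict: "time_s": time; "joint_positions": joint angles; "dq": joint speeds; "joint_efforts": joint torques, N m; "position": TCP position; "ee_rot": TCP orientation; "ft_force": force on the tool from outside, world axes, zero at the start; "moment": the same for the moment, N m; "finger_gap": finger opening in m.
Only numpy, scipy, OpenCV 4.12 (cv2) and the standard library are available. Lean on these libraries where they do the work, as an engineer would, in place of code of your own. Each camera call takes 0.05 s, during which the arm holds its last target. There are 200 camera calls.

## Working session

There is one attempt and no reset: what is moved stays moved. The work goes in short steps, Python scripts to look and compute and a shell command to move; the robot and the scene stay as the last step left them, time stands still between calls to the robot, and variables do not carry over. Pictures are saved under pics/ and viewed, about 8 in all and at most 12, crops included, and the job is handed in when it is done.

```bash
ls; mkdir -p pics
cat > h.py <<'E'
import numpy as np, cv2
from station import robot, optics, sign_off, regions_of, mark_of
def ray(cam,px):
    m=optics.camera_model(cam);K=np.array(m['K']);T=np.array(m['cam_to_world'])
    d=T[:3,:3]@np.linalg.inv(K)@np.array([px[0],px[1],1.]);return T[:3,3],d
def onz(cam,px,z):
    o,d=ray(cam,px);return o+d*(z-o[2])/d[2]
def proj(cam,p):
    m=optics.camera_model(cam);K=np.array(m['K']);T=np.linalg.inv(np.array(m['cam_to_world']))
    q=K@(T[:3,:3]@np.array(p)+T[:3,3]);return q[:2]/q[2]
def tri(a,pa,b,pb):
    o1,d1=ray(a,pa);o2,d2=ray(b,pb);A=np.c_[d1,-d2]
    s=np.linalg.lstsq(A,o2-o1,rcond=None)[0];x,y=o1+d1*s[0],o2+d2*s[1]
    return (x+y)/2,np.linalg.norm(x-y)
def snap(cam,fn=None,box=None,f=1):
    im=optics.capture(cam)
    if fn:
        c=im if box is None else im[box[1]:box[3],box[0]:box[2]]
        cv2.imwrite('pics/'+fn,cv2.resize(c[:,:,::-1],None,fx=f,fy=f,interpolation=cv2.INTER_CUBIC))
    return im
E
python3 - <<'E'
from h import *
np.set_printoptions(precision=4,suppress=True)
a=snap('top');b=snap('side')
cv2.imwrite('pics/a.png',cv2.resize(np.vstack([a,b])[:,:,::-1],(480,600)))
cv2.imwrite('pics/top.png',a[:,:,::-1]);cv2.imwrite('pics/side.png',b[:,:,::-1])
Z=dict(box=0,keyhole=.071,key=.04,key_bow=.072,stand=0,scraper=0,chip1=.07,tray=0,phone=0,jar=0)
for n,z in Z.items():
  for c in('top','side'):
    for r in mark_of(n,c):
      if r['p']>.2: print(n,c,round(r['p'],2),np.round(r['point'],1),onz(c,r['point'],z))
print(robot.observe())
for c in('top','side'): print(optics.camera_model(c))
E
```

```text
pics
box top 0.61 [269.9 193. ] [0.5786 0.0696 0.    ]
box side 0.88 [287.3 198.9] [0.5869 0.0865 0.    ]
keyhole top 0.73 [264.3 211. ] [0.5115 0.0758 0.071 ]
keyhole side 0.98 [268.7 189.7] [0.5097 0.061  0.071 ]
key top 0.75 [243.9 174.6] [0.6257 0.1468 0.04  ]
key top 0.64 [409.6 243. ] [ 0.4324 -0.3558  0.04  ]
key side 0.56 [338.9 283.5] [ 0.4373 -0.355   0.04  ]
key_bow top 0.4 [408.9 240.3] [ 0.4378 -0.3466  0.072 ]
key_bow side 0.68 [339.9 271.4] [ 0.4408 -0.3538  0.072 ]
key_bow side 0.28 [195.1 195.8] [0.3241 0.1599 0.072 ]
stand top 0.72 [403.8 242.6] [ 0.4361 -0.3471  0.    ]
stand top 0.39 [413.2 244.7] [ 0.4305 -0.3759  0.    ]
stand side 0.61 [334.8 296.1] [ 0.4319 -0.3473  0.    ]
scraper top 0.74 [388.6 198.7] [ 0.5713 -0.3007  0.    ]
scraper top 0.58 [387.2 144.1] [ 0.748  -0.2965  0.    ]
scraper side 0.95 [414.  237.1] [ 0.7448 -0.2962  0.    ]
scraper side 0.72 [366.9 263.5] [ 0.5687 -0.3035  0.    ]
scraper side 0.68 [326.9 237.7] [ 0.5574 -0.1543  0.    ]
chip1 top 0.52 [262.2 183.1] [0.5948 0.0862 0.07  ]
chip1 top 0.49 [246.1 169.5] [0.6346 0.136  0.07  ]
c
[... 1223 characters left out ...]
 0.0211, -0.0271]), 'finger_gap': 0.08486346372733702}
{'K': array([[422.648 ,   0.    , 317.3288],
       [  0.    , 422.648 , 198.7255],
       [  0.    ,   0.    ,   1.    ]]), 'cam_to_world': array([[ 0.0271, -0.9849,  0.1711,  0.3397],
       [-0.9996, -0.0286, -0.0065, -0.07  ],
       [ 0.0113, -0.1708, -0.9852,  1.2957],
       [ 0.    ,  0.    ,  0.    ,  1.    ]])}
{'K': array([[455.5107,   0.    , 313.7599],
       [  0.    , 455.5107, 202.0117],
       [  0.    ,   0.    ,   1.    ]]), 'cam_to_world': array([[ 0.8078, -0.3171,  0.497 , -0.0549],
       [-0.5891, -0.4036,  0.7   , -0.9594],
       [-0.0214, -0.8582, -0.5128,  0.7177],
       [ 0.    ,  0.    ,  0.    ,  1.    ]])}
```

View pics/top.png

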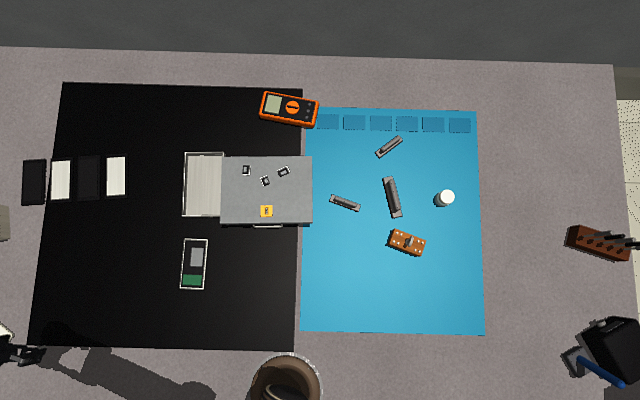

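View pics/side.png

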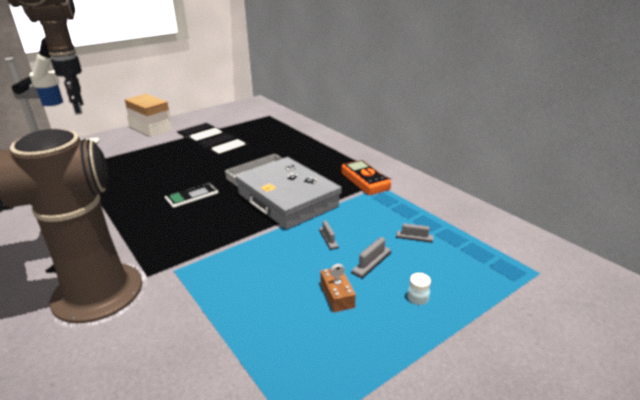

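The top view shows the box lid with 3 chips at (246,170), (265,181) and (283,171), and the brass keyhole plate at (266,211). The largest scraper is at (392,197), the stand with key at (406,242), the jar at (446,198), the phone at (194,263) and the tray at (203,184). The side view agrees. Next I'll refine the poses.

Run:
```python
from h import *
np.set_printoptions(precision=4,suppress=True)
from station import regions_of
a=cv2.imread('pics/top.png')
def rect(mask,z,cam='top'):
    ys,xs=np.nonzero(mask); P=np.array([onz(cam,(x,y),z)[:2] for x,y in zip(xs,ys)])
    r=cv2.minAreaRect((P*1000).astype(np.float32)); mu=P.mean(0);w,v=np.linalg.eigh(np.cov(P.T))
    return 'rect',np.round(r[0],1),np.round(r[1],1),round(r[2],1),'mean',mu,'axis deg',np.degrees(np.arctan2(v[1,1],v[0,1]))
for c in('top','side'):
    snap(c)
    for n,z in (('scraper',.03),('stand',.04),('box',.07),('tray',.03),('keyhole',.071),('chip1',.077),('key',.085)):
        for r in regions_of(n,c)[:4]:
            if r['p']>.3: print(c,n,round(r['p'],2),np.round(r['point']),r['mask'].sum(),*rect(r['mask'],z,c))
# plate by colour
for c in('top','side'):
    im=cv2.imread('pics/%s.png'%c);h=cv2.cvtColor(im,cv2.COLOR_BGR2HSV)
    m=cv2.inRange(h,(15,130,120),(35,255,255));n,l,s,ce=cv2.connectedComponentsWithStats(m)
    for i in range(1,n):
        if s[i,4]>30: print(c,'yellow',s[i],ce[i],onz(c,ce[i],.071),*rect(l==i,.071,c))
# rectified crops at 0.5mm/px, x up, y left
def rectify(cam,z,x0,x1,y0,y1,s):
    im=cv2.imread('pics/%s.png'%cam)
    W=np.float32([[x1,y1],[x1,y0],[x0,y0],[x0,y1]]);src=np.float32([proj(cam,(*w,z)) for w in W])
    w,h=int((y1-y0)/s),int((x1-x0)/s)
    return cv2.warpPerspective(im,cv2.getPerspectiveTransform(src,np.float32([[0,0],[w,0],[w,h],[0,h]])),(w,h),flags=cv2.INTER_CUBIC)
A=rectify('top',.07,.45,.75,-.07,.23,.00075);B=rectify('top',.04,.37,.67,-.45,-.25,.00075)
i=np.hstack([A,B]);cv2.imwrite('pics/rect.png',i);print(i.shape)
```

```text
top scraper 0.83 [392. 198.] 444 rect [ 573.7 -306.2] [127.6  35.6] 11.2 mean [ 0.5729 -0.3057] axis deg -168.1414017822377
top scraper 0.83 [344. 204.] 236 rect [ 550.6 -162.1] [92.3 24.5] 70.7 mean [ 0.5504 -0.1625] axis deg 71.06739309915737
top scraper 0.61 [387. 146.] 228 rect [ 732.5 -295.8] [23.9 95.1] 38.8 mean [ 0.7327 -0.2961] axis deg 128.50589785406842
top stand 0.61 [404. 242.] 603 rect [ 434.5 -346.9] [106.   55.9] 70.1 mean [ 0.4339 -0.3459] axis deg 70.88267562433201Traceback (most recent call last):
  File "<stdin>", line 13, in <module>
  File "<stdin>", line 6, in rect
  File "h.py", line 7, in onz
    o,d=ray(cam,px);return o+d*(z-o[2])/d[2]
        ~~~^^^^^^^^
  File "h.py", line 4, in ray
    m=optics.camera_model(cam);K=np.array(m['K']);T=np.array(m['cam_to_world'])
ValueError: time passes only in moves, steps and waits
```

```bash
python3 - <<'E'
import re
s=open('h.py').read()
s=s.replace("def ray(","M={c:optics.camera_model(c) for c in('top','side')}\ndef ray(",1).replace("m=optics.camera_model(cam)","m=M[cam]")
open('h.py','w').write(s)
E
cat >> h.py <<'E'
def rect(mask,z,cam='top'):
    ys,xs=np.nonzero(mask); P=np.array([onz(cam,(x,y),z)[:2] for x,y in zip(xs,ys)])
    r=cv2.minAreaRect((P*1000).astype(np.float32)); mu=P.mean(0);w,v=np.linalg.eigh(np.cov(P.T))
    return 'rect',np.round(r[0],1),np.round(r[1],1),round(r[2],1),'mean',mu,'axis deg',np.degrees(np.arctan2(v[1,1],v[0,1]))%180
def rectify(im,cam,z,x0,x1,y0,y1,s):
    W=np.float32([[x1,y1],[x1,y0],[x0,y0],[x0,y1]]);src=np.float32([proj(cam,(*w,z)) for w in W])
    w,h=int((y1-y0)/s),int((x1-x0)/s)
    return cv2.warpPerspective(im,cv2.getPerspectiveTransform(src,np.float32([[0,0],[w,0],[w,h],[0,h]])),(w,h),flags=cv2.INTER_CUBIC)
E
python3 - <<'E'
from h import *
np.set_printoptions(precision=4,suppress=True)
for c in('top','side'):
    snap(c)
    for n,z in (('box',.07),('tray',.03),('keyhole',.071),('key',.085),('chip1',.077),('scraper',.03))[:5 if c=='top' else 6]:
        for r in regions_of(n,c)[:4]:
            if r['p']>.3: print(c,n,round(r['p'],2),np.round(r['point']),r['mask'].sum(),*rect(r['mask'],z,c))
for c in('top','side'):
    im=cv2.imread('pics/%s.png'%c);h=cv2.cvtColor(im,cv2.COLOR_BGR2HSV)
    m=cv2.inRange(h,(15,130,120),(35,255,255));n,l,s,ce=cv2.connectedComponentsWithStats(m)
    for i in range(1,n):
        if s[i,4]>30: print(c,'yellow',s[i],ce[i],*rect(l==i,.071,c))
im=cv2.imread('pics/top.png')
A=rectify(im,'top',.07,.45,.75,-.07,.23,.00075);B=rectify(im,'top',.04,.37,.67,-.45,-.25,.00075)
i=np.hstack([A,B]);cv2.imwrite('pics/rect.png',i);print(i.shape)
E
```

```text
top box 0.84 [267. 190.] 6031 rect [571.4  72.8] [213.2 269.2] 1.7 mean [0.5711 0.073 ] axis deg 90.66599010041257
top tray 0.7 [203. 184.] 2464 rect [596.4 269.9] [199.4 124.7] 1.6 mean [0.5953 0.2738] axis deg 1.813707153139319
top keyhole 0.94 [265. 191.] 6147 rect [572.3  72.7] [214.1 270.5] 2.6 mean [0.5721 0.0729] axis deg 91.82899454948257
top key 0.61 [409. 239.] 44 rect [ 435.5 -346. ] [13.9 24.8] 45.4 mean [ 0.4348 -0.3448] axis deg 147.3632814480481
top key 0.44 [194. 263.] 1213 rect [356.1 266. ] [140.   70.2] 0.6 mean [0.3546 0.2659] axis deg 178.9443992479897
top chip1 0.55 [284. 172.] 86 rect [631.7  25.7] [24.4 34.4] 29.0 mean [0.6311 0.0261] axis deg 118.09150183788059
top chip1 0.46 [246. 171.] 91 rect [632.9 135.1] [33.6 23.6] 3.1 mean [0.632  0.1352] axis deg 178.90324493961947
side box 0.64 [249. 166.] 439 rect [543.  231.2] [218.2  81. ] 17.0 mean [0.5413 0.2298] axis deg 8.959528324482562
side tray 0.97 [246. 167.] 503 rect [576.1 302.6] [239.4  98.3] 19.5 mean [0.5731 0.2998] axis deg 10.862566257843923
side keyhole 0.59 [289. 197.] 4404 rect [556.5  38.4] [251.5 350.9] 1.3 mean [0.5469 0.0194] axis deg 78.6668500510015
side key 0.51 [335. 274.] 175 rect [ 420.  -367.5] [59.8 28.1] 50.7 mean [ 0.4227 -0.3646] axis deg 48.52863603422856
side chip1 0.37 [295. 172.] 39 rect [600.   76.2] [26.  26.3] 51.5 mean [0.5999 0.0758] axis deg 35.486599864669444
side scraper 0.63 [324. 233.] 310 rect [ 541.3 -180. ] [126.9  35.7] 66.9 mean [ 0.5391 -0.1837] axis deg 63.72876506813436
side scraper 0.58 [418. 232.] 528 rect [ 727.3 -308.7] [79.4 92.1] 42.7 mean [ 0.7243 -0.3123] axis deg 129.29488362580742
top yellow [260 205  12  12 122] [265.8689 210.5902] rect [513.2  72.1] [32.5 32.1] 1.7 mean [0.5129 0.0713] axis deg 174.07556292382077
side yellow [127 100  38  14  89] [145.7079 105.5506] rect [ 498.6 1063.4] [115.1 245.5] 5.5 mean [0.4775 1.0483] axis deg 108.72544000571996
(400, 666, 3)
```

View pics/rect.png

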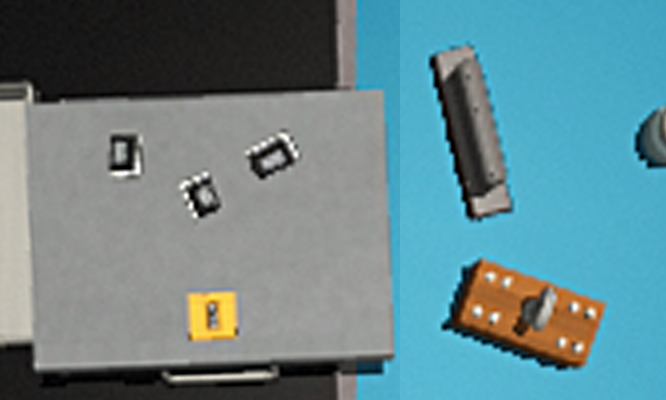

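The rectified view shows the box at yaw about 1.7°, the plate at (209,315) and the scraper at (471,132), yaw about 12.5°. The stand is at (531,313), with its x axis near -19.5°. Next is the approach to the scraper.

```bash
cat >> h.py <<'E'
def go(p,yaw=None):
    """tool-frame offset and spin to world p (m), tool-x yaw (deg)"""
    s=robot.observe();R=np.array(s['ee_rot']);y=np.degrees(np.arctan2(R[1,0],R[0,0]))
    d=R.T@(np.array(p)-s['position'])
    sp=0 if yaw is None else -np.radians((yaw-y+180)%360-180)
    print('t',round(s['time_s'],2),'offset',np.round(d,4),'spin',round(sp,4),'yaw',round(y,2),'F',np.round(s['ft_force'],1),'gap',round(s['finger_gap'],4))
def bx(x,y,z=0,c=(.578,.0736),yaw=1.7):
    a=np.radians(yaw);return np.array([c[0]+x*np.cos(a)-y*np.sin(a),c[1]+x*np.sin(a)+y*np.cos(a),z])
E
python3 - <<'E'
from h import *
go((.572,-.305,.10),102.5)
print(*tri('top',(408.9,240.3),'side',(339.9,271.4)), *tri('top',(388.6,198.7),'side',(366.9,263.5)))
E
```

```text
t 1.95 offset [-0.7779  0.6299  0.1313] spin -0.47 yaw 75.57 F [ 0.7 -0.5 -0.3] gap 0.0856
[ 0.44075586 -0.3491148   0.06808785] 0.006206549850743983 [ 0.57149338 -0.3010124  -0.00284028] 0.0006771384186111956
```

```bash
python3 -m creep '[{"offset":[-0.39,0.315,0],"spin":-0.235},{"offset":[-0.39,0.315,0],"spin":-0.235},{"offset":[-0.39,0.315,0],"spin":-0.235},{"offset":[-0.39,0.315,0],"spin":-0.235},{"offset":[-0.39,0.315,0],"spin":-0.235},{"offset":[-0.39,0.315,0],"spin":-0.235},{"offset":[-0.39,0.315,0],"spin":-0.235},{"offset":[-0.39,0.315,0],"spin":-0.235},{"offset":[-0.39,0.315,0],"spin":-0.235},{"offset":[-0.778,0.63,0.13],"spin":-0.47},{"offset":[-0.778,0.63,0.13],"spin":-0.47},{"offset":[-0.778,0.63,0.13],"spin":-0.47},{"offset":[-0.778,0.63,0.13],"spin":-0.47},{"offset":[-0.778,0.63,0.13],"spin":-0.47},{"offset":[-0.778,0.63,0.13],"spin":-0.47},{"offset":[-0.778,0.63,0.13],"spin":-0.47},{"offset":[-0.778,0.63,0.13],"spin":-0.47},{"offset":[-0.778,0.63,0.13],"spin":-0.47},{"offset":[-0.778,0.63,0.13],"spin":-0.47},{"offset":[-0.778,0.63,0.13],"spin":-0.47}]' 1 60
python3 - <<'E'
from h import *
go((.572,-.305,.02),102.5)
snap('side','s1.png',(260,120,500,300),3)
E
```

```text
time_s: 4.45
position: [0.572, -0.3031, 0.101]
ee_rot: [[-0.218, 0.976, -0.001], [0.976, 0.218, 0.001], [0.002, -0.001, -1.0]]
ft_force: [-0.5, -0.4, 0.5]
finger_gap: 0.0852
t 4.45 offset [-0.002  -0.0003  0.081 ] spin 0.0012 yaw 102.57 F [-0.5 -0.4  0.5] gap 0.0852
```

View pics/s1.png

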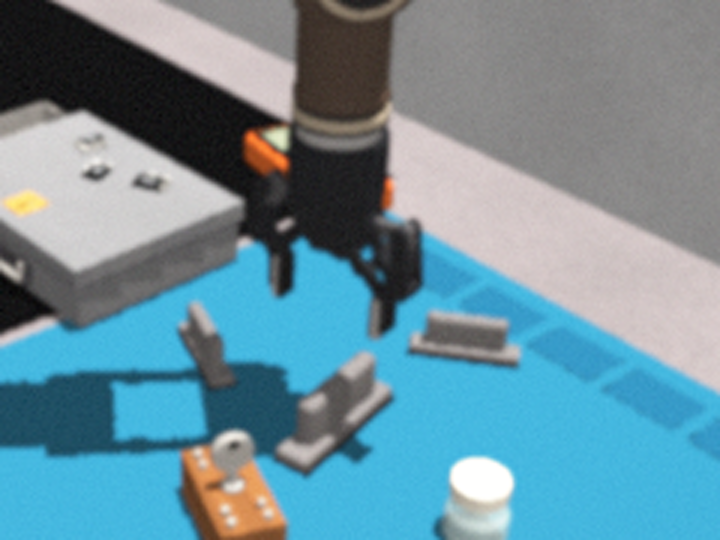

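The open gripper straddles the scraper at crop (335,410), and the key with its bow is at (233,455). I'll go down and grip.

```bash
python3 -m creep '[{"offset":[-0.002,0,0.04],"spin":0},{"offset":[-0.002,0,0.081],"spin":0},{"offset":[-0.002,0,0.081],"spin":0}]' 1 60; python3 -m creep '[{"offset":[0,0,0],"spin":0},{"offset":[0,0,0],"spin":0},{"offset":[0,0,0],"spin":0},{"offset":[0,0,0],"spin":0},{"offset":[0,0,0],"spin":0},{"offset":[0,0,0],"spin":0}]' 0 60;  python3 - <<'E'
from h import *
go((.572,-.305,.14),102.5)
E
```

```text
time_s: 4.88
position: [0.569, -0.3034, 0.017]
ee_rot: [[-0.218, 0.976, -0.008], [0.976, 0.218, 0.005], [0.007, -0.006, -1.0]]
ft_force: [-0.2, -0.5, -0.7]
finger_gap: 0.0857
time_s: 5.62
position: [0.5736, -0.308, 0.0219]
ee_rot: [[-0.216, 0.976, 0.002], [0.976, 0.216, -0.002], [-0.002, 0.002, -1.0]]
ft_force: [-0.3, 0.5, 5.7]
finger_gap: 0.0169
t 5.62 offset [ 0.0031 -0.0007 -0.1181] spin -0.0 yaw 102.5 F [-0.3  0.5  5.7] gap 0.0169
```

```bash
python3 -m creep '[{"offset":[0,0,-0.06],"spin":0},{"offset":[0,0,-0.12],"spin":0},{"offset":[0,0,-0.12],"spin":0},{"offset":[0,0,-0.12],"spin":0}]' - 60;  python3 - <<'E'
from h import *
p=bx(.030,-.108,.14);print(p);go(p,91.7)
E
```

```text
time_s: 6.12
position: [0.5715, -0.3064, 0.1393]
ee_rot: [[-0.216, 0.976, -0.002], [0.976, 0.216, 0.001], [0.002, -0.002, -1.0]]
ft_force: [-0.8, 0.8, -2.8]
finger_gap: 0.0171
[ 0.61119075 -0.03346248  0.14      ]
t 6.12 offset [ 0.2579  0.0978 -0.0004] spin 0.1885 yaw 102.5 F [-0.8  0.8 -2.8] gap 0.0171
```

```bash
python3 -m creep '[{"offset":[0.06,0.023,0],"spin":0.05},{"offset":[0.12,0.046,0],"spin":0.1},{"offset":[0.18,0.069,0],"spin":0.15},{"offset":[0.23,0.09,0],"spin":0.189},{"offset":[0.258,0.098,0],"spin":0.189},{"offset":[0.258,0.098,0],"spin":0.189},{"offset":[0.258,0.098,0],"spin":0.189},{"offset":[0.258,0.098,0],"spin":0.189}]' - 60;  python3 - <<'E'
from h import *
p=bx(.030,-.108,.096);go(p,91.7)
snap('side','s2.png',(220,120,400,255),4)
E
```

```text
time_s: 7.12
position: [0.6116, -0.0352, 0.1393]
ee_rot: [[-0.028, 1.0, -0.002], [1.0, 0.028, -0.0], [-0.0, -0.002, -1.0]]
ft_force: [-0.1, 0.3, -1.6]
finger_gap: 0.0173
t 7.12 offset [ 0.0018 -0.0002  0.0433] spin -0.002 yaw 91.58 F [-0.1  0.3 -1.6] gap 0.0173
```

View pics/s2.png

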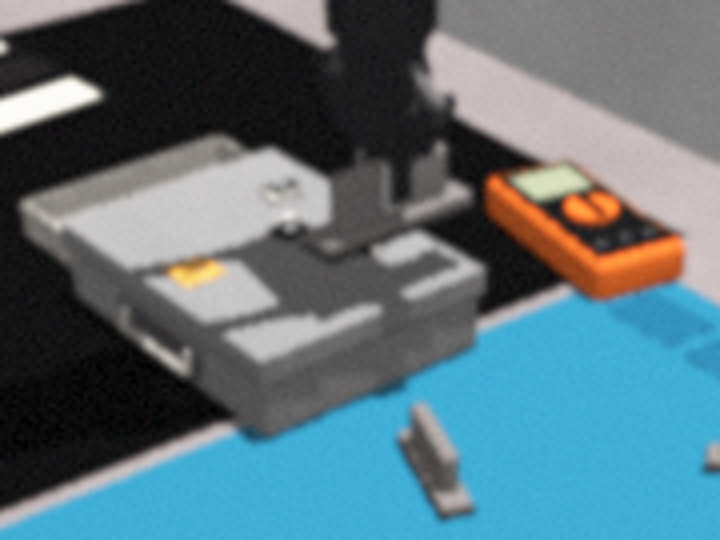

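The scraper is held level above the near part of the lid (crop 330-460, 190-245), and the chips lie beyond it. I'll lower it and feel for the lid.

```bash
python3 -m creep '[{"offset":[0,0,0.03],"spin":0},{"offset":[0,0,0.043],"spin":0},{"offset":[0,0,0.044],"spin":0},{"offset":[0,0,0.044],"spin":0}]' - 60; python3 -m creep '[{"offset":[0,0,0.001],"spin":0},{"offset":[0,0,0.002],"spin":0},{"offset":[0,0,0.002],"spin":0}]' - 60
```

```text
time_s: 7.68
position: [0.6129, -0.0343, 0.0969]
ee_rot: [[-0.029, 1.0, 0.001], [1.0, 0.029, -0.0], [-0.0, 0.001, -1.0]]
ft_force: [0.9, -0.7, -1.1]
finger_gap: 0.017
time_s: 8.05
position: [0.6124, -0.0339, 0.0945]
ee_rot: [[-0.029, 1.0, 0.0], [1.0, 0.029, -0.0], [-0.0, 0.0, -1.0]]
ft_force: [-0.5, 0.1, -2.5]
finger_gap: 0.017
```

```bash
python3 -m creep '[{"offset":[0,0,0.001],"spin":0},{"offset":[0,0,0.0015],"spin":0},{"offset":[0,0,0.0015],"spin":0}]' - 60; python3 -m creep '[{"offset":[0,0,0.001],"spin":0},{"offset":[0,0,0.001],"spin":0}]' - 60
```

```text
time_s: 8.43
position: [0.6122, -0.034, 0.0926]
ee_rot: [[-0.029, 1.0, -0.0], [1.0, 0.029, 0.0], [0.0, -0.0, -1.0]]
ft_force: [0.2, 0.3, -1.6]
finger_gap: 0.0171
time_s: 8.68
position: [0.6124, -0.034, 0.092]
ee_rot: [[-0.029, 1.0, 0.0], [1.0, 0.029, -0.0], [-0.0, 0.0, -1.0]]
ft_force: [-0.8, 0.0, -0.8]
finger_gap: 0.0172
```

```bash
python3 -m creep '[{"offset":[0.01,0,0],"spin":0},{"offset":[0.025,0,0],"spin":0},{"offset":[0.04,0,0],"spin":0},{"offset":[0.055,0,0],"spin":0},{"offset":[0.07,0,0],"spin":0},{"offset":[0.085,0,0],"spin":0},{"offset":[0.1,0,0],"spin":0},{"offset":[0.115,0,0],"spin":0},{"offset":[0.13,0,0],"spin":0},{"offset":[0.145,0,0],"spin":0},{"offset":[0.16,0,0],"spin":0},{"offset":[0.17,0,0],"spin":0}]' - 60
python3 - <<'E'
from h import *
go(bx(.03,.142,.092))
snap('side','s3.png',(220,100,380,220),4)
E
```

```text
time_s: 10.18
position: [0.6074, 0.137, 0.0919]
ee_rot: [[-0.03, 1.0, 0.0], [1.0, 0.03, -0.0], [-0.0, 0.0, -1.0]]
ft_force: [-0.1, -0.9, 1.1]
finger_gap: 0.0169
t 10.18 offset [ 0.0795 -0.0012 -0.0001] spin 0 yaw 91.71 F [-0.1 -0.9  1.1] gap 0.0169
```

View pics/s3.png

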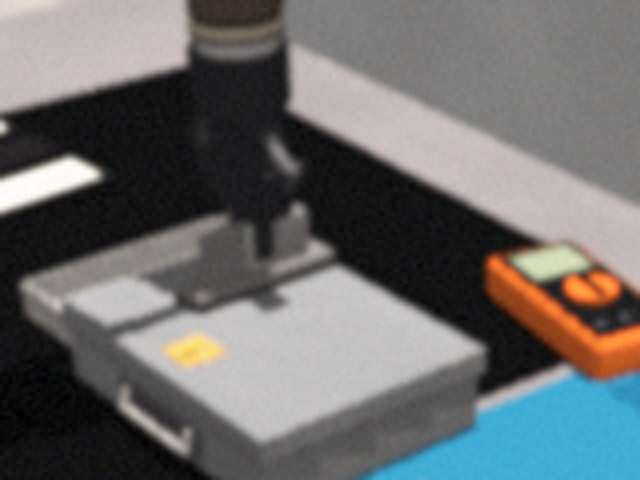

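The lid is clear behind the scraper (foot near crop 180-330, 240-300), so all the chips are ahead of it. I'll push on past the edge.

```bash
python3 -m creep '[{"offset":[0.012,-0.001,0],"spin":0},{"offset":[0.027,-0.001,0],"spin":0},{"offset":[0.042,-0.001,0],"spin":0},{"offset":[0.057,-0.001,0],"spin":0},{"offset":[0.072,-0.001,0],"spin":0},{"offset":[0.086,-0.001,0],"spin":0},{"offset":[0.086,-0.001,0],"spin":0},{"offset":[0.086,-0.001,-0.03],"spin":0},{"offset":[0.086,-0.001,-0.06],"spin":0},{"offset":[0.03,-0.001,-0.06],"spin":0},{"offset":[-0.03,-0.001,-0.06],"spin":0},{"offset":[-0.09,-0.001,-0.06],"spin":0},{"offset":[-0.15,-0.001,-0.06],"spin":0},{"offset":[-0.15,-0.001,-0.06],"spin":0},{"offset":[-0.15,-0.001,-0.06],"spin":0}]' - 60
python3 - <<'E'
from h import *
np.set_printoptions(precision=4,suppress=True)
go((.572,-.305,.14),102.5)
im=snap('top');cv2.imwrite('pics/t4f.png',im[:,:,::-1])
for r in regions_of('chip1','top')[:4]: print(round(r['p'],2),r['point'],onz('top',r['point'],.01))
cv2.imwrite('pics/t4.png',cv2.resize(im[140:240,170:330,::-1],None,fx=4,fy=4,interpolation=cv2.INTER_CUBIC))
E
```

```text
time_s: 12.1
position: [0.6098, -0.014, 0.1508]
ee_rot: [[-0.028, 1.0, -0.002], [1.0, 0.028, 0.001], [0.001, -0.002, -1.0]]
ft_force: [-0.4, 0.7, -1.3]
finger_gap: 0.0175
t 12.1 offset [-0.2898 -0.0458  0.0105] spin -0.1906 yaw 91.58 F [-0.4  0.7 -1.3] gap 0.0175
0.51 [213.0, 182.9] [0.6034 0.246  0.01  ]
```

View pics/t4.png

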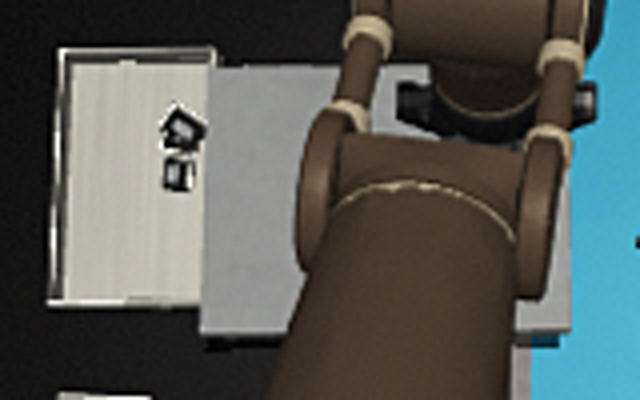

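The tray holds visible chips at (183,128) and (178,173); the third is perhaps under or beside them. I'll move aside with the scraper still held and check the lid and tray.

```bash
python3 -m creep '[{"offset":[-0.06,-0.01,0],"spin":-0.04},{"offset":[-0.12,-0.02,0],"spin":-0.08},{"offset":[-0.18,-0.03,0],"spin":-0.12},{"offset":[-0.24,-0.04,0],"spin":-0.16},{"offset":[-0.29,-0.046,0.01],"spin":-0.19},{"offset":[-0.29,-0.046,0.01],"spin":-0.19},{"offset":[-0.29,-0.046,0.01],"spin":-0.19}]' - 60
python3 - <<'E'
from h import *
np.set_printoptions(precision=4,suppress=True)
go((.572,-.305,.022),102.5)
im=snap('top');s=snap('side')
A=cv2.resize(im[150:235,175:320],(725,425),interpolation=cv2.INTER_CUBIC)[:260]
B=cv2.resize(s[140:210,215:360],(725,350),interpolation=cv2.INTER_CUBIC)[:330]
cv2.imwrite('pics/c5.png',np.vstack([A,B])[:,:,::-1])
for c in('top','side'):
  for r in regions_of('chip1',c)[:4]: print(c,round(r['p'],2),r['point'],r['mask'].sum(),onz(c,r['point'],.01))
E
```

```text
time_s: 13.08
position: [0.5734, -0.3035, 0.1412]
ee_rot: [[-0.218, 0.976, -0.001], [0.976, 0.218, 0.002], [0.002, -0.0, -1.0]]
ft_force: [0.6, 0.1, -1.7]
finger_gap: 0.0172
t 13.07 offset [-0.0014 -0.0017  0.1192] spin 0.002 yaw 102.61 F [ 0.6  0.1 -1.7] gap 0.0172
top 0.64 [212.8, 182.7] 54 [0.604  0.2467 0.01  ]
top 0.49 [216.0, 170.9] 57 [0.6418 0.2394 0.01  ]
```

View pics/c5.png

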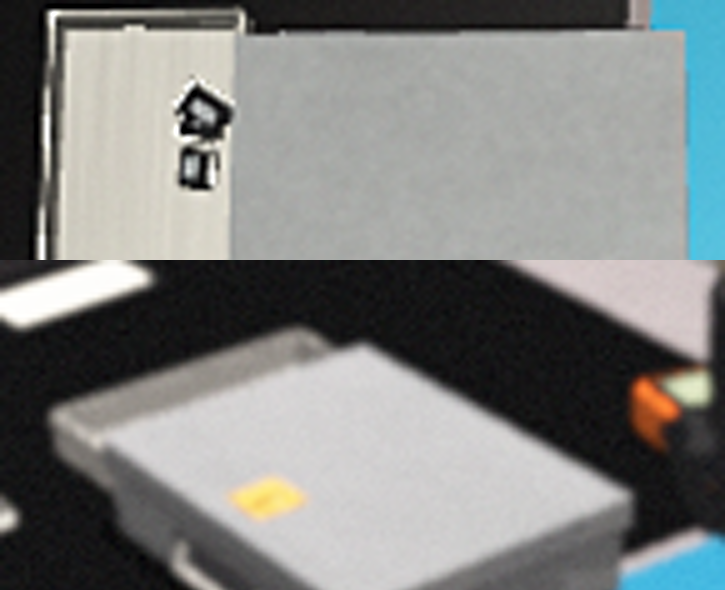

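The lid is clear in both views. The tray shows two groups at (195,167) and (205,110), the latter looking like two overlapping chips. Now the scraper goes down.

```bash
python3 -m creep '[{"offset":[0,0,0.05],"spin":0},{"offset":[0,0,0.1],"spin":0},{"offset":[0,0,0.114],"spin":0},{"offset":[0,0,0.118],"spin":0},{"offset":[0,0,0.119],"spin":0},{"offset":[0,0,0.119],"spin":0}]' - 60; python3 -m creep '[{"offset":[0,0,0],"spin":0},{"offset":[0,0,0],"spin":0},{"offset":[0,0,-0.005],"spin":0},{"offset":[0,0,-0.03],"spin":0},{"offset":[0,0,-0.09],"spin":0},{"offset":[0,0,-0.12],"spin":0},{"offset":[0,0,-0.12],"spin":0}]' 1 60
python3 - <<'E'
from h import *
np.set_printoptions(precision=4,suppress=True)
go((.4355,-.3475,.14),70.5)
# refine stand + key
t=snap('top')
for n,z in(('stand',.04),('key_bow',.072),('key',.04)):
  for r in mark_of(n,'top')[:2]: print(n,'top',round(r['p'],2),r['point'],onz('top',r['point'],z))
  for r in regions_of(n,'top')[:1]: print(n,*rect(r['mask'],z))
s=snap('side')
for n,z in(('key_bow',.072),('key',.04)):
  for r in mark_of(n,'side')[:2]: print(n,'side',round(r['p'],2),r['point'],onz('side',r['point'],z))
np.savez('k.npz',t=t,s=s)
h=cv2.cvtColor(t,cv2.COLOR_RGB2HSV);m=cv2.inRange(h,(5,120,60),(22,255,255));m[:215]=0;m[270:]=0;m[:,:375]=0;m[:,435:]=0
m=cv2.morphologyEx(m,cv2.MORPH_CLOSE,np.ones((5,5)));print(m.sum()/255,*rect(m>0,.04))
E
```

```text
time_s: 14.02
position: [0.5749, -0.3062, 0.0251]
ee_rot: [[-0.218, 0.976, 0.003], [0.976, 0.218, -0.002], [-0.003, 0.003, -1.0]]
ft_force: [-0.7, 0.1, -1.6]
finger_gap: 0.0172
time_s: 14.9
position: [0.5758, -0.3069, 0.1473]
ee_rot: [[-0.217, 0.976, 0.007], [0.976, 0.217, -0.004], [-0.006, 0.006, -1.0]]
ft_force: [0.2, -1.4, -0.1]
finger_gap: 0.0853
t 14.9 offset [-0.0091 -0.1459  0.0065] spin 0.5595 yaw 102.56 F [ 0.2 -1.4 -0.1] gap 0.0853
stand top 0.56 [404.9, 241.8] [ 0.4356 -0.3418  0.04  ]
stand top 0.53 [193.1, 266.2] [0.347  0.2795 0.04  ]
stand rect [ 420.2 -386.2] [22.2 56.1] 70.8 mean [ 0.4193 -0.3859] axis deg 157.35987956334768
key_bow top 0.24 [262.8, 212.9] [0.5057 0.0798 0.072 ]
key_bow side 0.7 [337.7, 270.8] [ 0.4383 -0.3493  0.072 ]
key_bow side 0.7 [286.4, 201.8] [ 0.5118 -0.0301  0.072 ]
key side 0.73 [339.3, 281.0] [ 0.4433 -0.349   0.04  ]
key side 0.67 [338.0, 293.5] [ 0.4154 -0.3792  0.04  ]
150.0 rect [ 422.  -385.5] [ 22.1 154.4] 65.3 mean [ 0.4213 -0.385 ] axis deg 150.35521636919617
```

```bash
python3 -m creep '[{"offset":[-0.002,-0.05,0.002],"spin":0.18},{"offset":[-0.005,-0.1,0.004],"spin":0.36},{"offset":[-0.011,-0.144,0.006],"spin":0.55},{"offset":[-0.011,-0.144,0.006],"spin":0.56},{"offset":[-0.011,-0.144,0.006],"spin":0.56},{"offset":[-0.011,-0.144,0.006],"spin":0.56}]' 1 60
python3 - <<'E'
from h import *
go((.437,-.3495,.054),70.5)
s=snap('side','s6.png',(270,180,410,310),4)
E
```

```text
time_s: 16.15
position: [0.4362, -0.3473, 0.137]
ee_rot: [[0.333, 0.943, 0.001], [0.943, -0.333, -0.0], [-0.0, 0.001, -1.0]]
ft_force: [0.8, 0.1, 0.0]
finger_gap: 0.0856
t 16.15 offset [-0.0019  0.0014  0.083 ] spin 0.0012 yaw 70.57 F [0.8 0.1 0. ] gap 0.0856
```

View pics/s6.png

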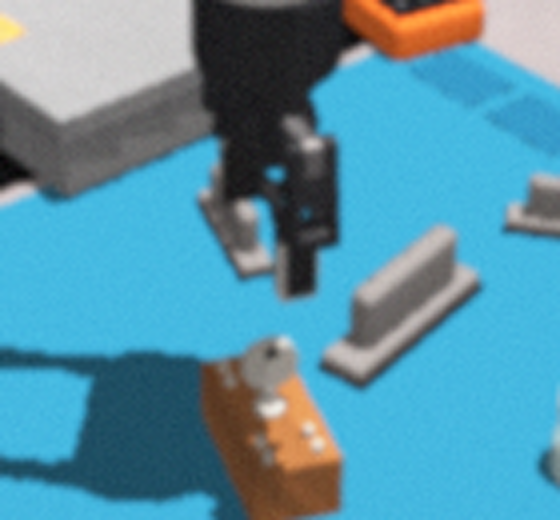

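The scraper stands on the bench at crop (400,310) and the key bow is at (270,363), as predicted. I'll go down and grip it.

```bash
python3 -m creep '[{"offset":[-0.001,0.0014,0.04],"spin":0},{"offset":[-0.001,0.0014,0.083],"spin":0},{"offset":[-0.001,0.0014,0.083],"spin":0},{"offset":[-0.001,0.0014,0.083],"spin":0}]' 1 25; python3 -m creep '[{"offset":[0,0,0],"spin":0},{"offset":[0,0,0],"spin":0},{"offset":[0,0,0],"spin":0},{"offset":[0,0,0],"spin":0},{"offset":[0,0,0],"spin":0},{"offset":[0,0,0],"spin":0},{"offset":[0,0,0],"spin":0}]' 0 25;  python3 - <<'E'
from h import *
go((.437,-.3495,.054),70.5);print(robot.observe()['moment'])
E
```

```text
time_s: 16.7
position: [0.4372, -0.3491, 0.0548]
ee_rot: [[0.333, 0.943, 0.001], [0.943, -0.333, -0.001], [-0.001, 0.001, -1.0]]
ft_force: [0.9, -0.2, 0.7]
finger_gap: 0.0855
time_s: 17.58
position: [0.4361, -0.3489, 0.0541]
ee_rot: [[0.334, 0.943, 0.0], [0.943, -0.334, -0.0], [-0.0, 0.0, -1.0]]
ft_force: [-0.7, 0.2, 3.0]
finger_gap: 0.0074
t 17.57 offset [-0.0003  0.0011  0.0001] spin -0.0004 yaw 70.48 F [-0.7  0.2  3. ] gap 0.0074
[ 0.08701837  0.17165742 -0.02233801]
```

```bash
python3 -m creep '[{"offset":[0,0,0],"spin":0},{"offset":[0,0,0],"spin":0},{"offset":[0,0,-0.01],"spin":0},{"offset":[0,0,-0.025],"spin":0},{"offset":[0,0,-0.05],"spin":0},{"offset":[0,0,-0.09],"spin":0},{"offset":[0,0,-0.12],"spin":0},{"offset":[0,0,-0.12],"spin":0},{"offset":[0,0,-0.12],"spin":0},{"offset":[0,0,-0.12],"spin":0}]' 0 80;  python3 - <<'E'
from h import *
print(bx(-.065,0,.15));go(bx(-.065,0,.15),91.7);print(robot.observe()['moment'])
E
```

```text
time_s: 18.82
position: [0.435, -0.3477, 0.1721]
ee_rot: [[0.334, 0.942, -0.003], [0.942, -0.334, 0.002], [0.001, -0.003, -1.0]]
ft_force: [0.1, -0.3, -0.3]
finger_gap: 0.007
[0.51302861 0.07167169 0.15      ]
t 18.82 offset [ 0.4213 -0.0665  0.0229] spin -0.3705 yaw 70.47 F [ 0.1 -0.3 -0.3] gap 0.007
[-0.00795203  0.00689036  0.00833619]
```

```bash
python3 -m creep '[{"offset":[0.06,-0.01,0],"spin":-0.05},{"offset":[0.12,-0.019,0],"spin":-0.1},{"offset":[0.18,-0.028,0],"spin":-0.16},{"offset":[0.24,-0.038,0],"spin":-0.21},{"offset":[0.3,-0.047,0],"spin":-0.26},{"offset":[0.36,-0.057,0.01],"spin":-0.32},{"offset":[0.4,-0.063,0.02],"spin":-0.37},{"offset":[0.421,-0.0665,0.023],"spin":-0.37},{"offset":[0.421,-0.0665,0.023],"spin":-0.37},{"offset":[0.421,-0.0665,0.023],"spin":-0.37},{"offset":[0.421,-0.0665,0.023],"spin":-0.37}]' 0 80;  python3 - <<'E'
from h import *
np.set_printoptions(precision=4,suppress=True)
go(bx(-.065,0,.15),91.7);p=robot.observe()['position']
s=snap('side','s7.png',(225,130,325,205),7)
pk=[p[0],p[1],p[2]-.014]; print('pred collar px',proj('side',pk),'tip',proj('side',pk-np.array([0,0,.03])))
for n in('key_tip','key','keyhole'):
  for r in mark_of(n,'side')[:2]: print(n,round(r['p'],2),r['point'])
im=np.array(s);h=cv2.cvtColor(im,cv2.COLOR_RGB2HSV);m=cv2.inRange(h,(15,120,100),(35,255,255));m[:,:240]=0;m[:165]=0;m[:,300:]=0
print('plate side',m.sum()/255,*rect(m>0,.071,'side'),'pred plate px',proj('side',bx(-.065,0,.071)),np.argwhere(m).mean(0)[::-1])
E
```

```text
time_s: 20.2
position: [0.5139, 0.0693, 0.1506]
ee_rot: [[-0.028, 1.0, -0.0], [1.0, 0.028, -0.0], [-0.0, -0.0, -1.0]]
ft_force: [-0.5, 0.3, -1.4]
finger_gap: 0.007
t 20.2 offset [ 0.0024 -0.0008  0.0006] spin -0.0018 yaw 91.6 F [-0.5  0.3 -1.4] gap 0.007
pred collar px [266.7798 168.0949] tip [267.5508 177.4015]
key_tip 0.51 [268.0, 179.0]
key 0.5 [266.4, 168.3]
keyhole 0.77 [268.4, 192.3]
plate side 50.0 rect [514.5  74.1] [29.1 29.9] 2.8 mean [0.5141 0.0743] axis deg 69.12269233888742 pred plate px [267.7817 187.9558] [267.62 187.52]
```

View pics/s7.png

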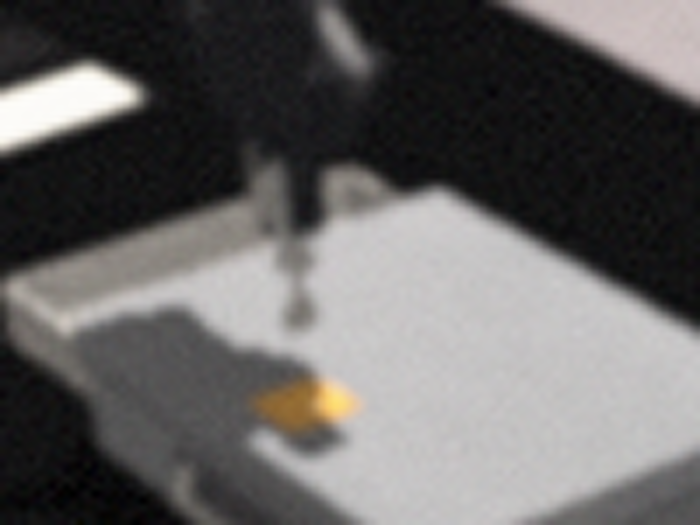

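The key hangs straight with its tip at crop (300,322), within 1 px of the prediction. The plate is at (305,403). I'll align, go down and feel for the mouth.

```bash
python3 -m creep '[{"offset":[0.003,0,0.015],"spin":-0.002},{"offset":[0.003,0,0.031],"spin":-0.002},{"offset":[0.003,0,0.031],"spin":-0.002},{"offset":[0.003,0,0.031],"spin":-0.002}]' 0 80; python3 -m creep '[{"offset":[0,0,0.001],"spin":0},{"offset":[0,0,0.002],"spin":0},{"offset":[0,0,0.003],"spin":0},{"offset":[0,0,0.004],"spin":0},{"offset":[0,0,0.004],"spin":0}]' 0 80; python3 -c "
from h import *
print(robot.observe()['moment'])"
```

```text
time_s: 20.9
position: [0.5137, 0.0733, 0.1193]
ee_rot: [[-0.031, 1.0, -0.001], [1.0, 0.031, -0.0], [-0.0, -0.001, -1.0]]
ft_force: [0.7, 0.4, -0.2]
finger_gap: 0.0069
time_s: 21.52
position: [0.5139, 0.0733, 0.1157]
ee_rot: [[-0.031, 1.0, -0.0], [1.0, 0.031, -0.0], [-0.0, -0.0, -1.0]]
ft_force: [0.5, 0.0, -0.6]
finger_gap: 0.0067
[0.0298488  0.0457201  0.02697835]
```

```bash
python3 -m creep '[{"offset":[0,0,0.001],"spin":0},{"offset":[0,0,0.002],"spin":0},{"offset":[0,0,0.002],"spin":0}]' 0 80; python3 -c "
from h import *
print(robot.observe()['moment'])";  python3 -m creep '[{"offset":[0,0,0.001],"spin":0},{"offset":[0,0,0.0015],"spin":0},{"offset":[0,0,0.0015],"spin":0}]' 0 80; python3 -c "
from h import *
print(robot.observe()['moment'])"
```

```text
time_s: 21.9
position: [0.5143, 0.0733, 0.1144]
ee_rot: [[-0.031, 1.0, 0.001], [1.0, 0.031, -0.0], [-0.0, 0.001, -1.0]]
ft_force: [-0.0, -1.0, 4.0]
finger_gap: 0.0066
[-0.02188039  0.21822147  0.01053501]
time_s: 22.28
position: [0.5149, 0.0727, 0.1127]
ee_rot: [[-0.032, 0.999, 0.002], [0.999, 0.032, -0.001], [-0.001, 0.002, -1.0]]
ft_force: [1.0, -3.3, 4.9]
finger_gap: 0.0066
[-0.72160146 -0.10900174  0.01228718]
```

```bash
python3 -m creep '[{"offset":[-0.0008,0,0],"spin":0},{"offset":[-0.0012,0,0.0005],"spin":0},{"offset":[-0.0012,0,0.001],"spin":0},{"offset":[-0.0012,0,0.0015],"spin":0},{"offset":[-0.0012,0,0.0015],"spin":0}]' 0 80; python3 -c "
from h import *
print(robot.observe()['moment'])"
```

```text
time_s: 22.9
position: [0.5149, 0.0724, 0.1122]
ee_rot: [[-0.031, 1.0, 0.002], [1.0, 0.031, 0.001], [0.001, 0.002, -1.0]]
ft_force: [-0.5, -1.6, 9.5]
finger_gap: 0.0069
[-0.32475612  0.17377214  0.02626392]
```

```bash
python3 -m creep '[{"offset":[-0.0005,0.001,0],"spin":0},{"offset":[-0.0005,0.002,0],"spin":0},{"offset":[-0.0005,0,0.0003],"spin":0},{"offset":[-0.0005,-0.002,0.0003],"spin":0},{"offset":[-0.0005,0,0.0003],"spin":0},{"offset":[-0.0005,0.002,0.0006],"spin":0},{"offset":[-0.0005,0,0.0006],"spin":0},{"offset":[-0.0005,-0.002,0.0006],"spin":0},{"offset":[-0.0005,0,0.0006],"spin":0},{"offset":[-0.0005,0,0.0006],"spin":0}]' 0 80; python3 -c "
from h import *
print(robot.observe()['moment'])"
```

```text
time_s: 24.15
position: [0.515, 0.0723, 0.1119]
ee_rot: [[-0.031, 1.0, 0.002], [1.0, 0.031, 0.001], [0.001, 0.002, -1.0]]
ft_force: [-2.2, -0.5, 12.1]
finger_gap: 0.0068
[-0.04856696  0.38828766  0.03518482]
```

```bash
python3 -m creep '[{"offset":[0,0.0015,0],"spin":0},{"offset":[0,0.003,0],"spin":0},{"offset":[0,0.003,0],"spin":0}]' 0 80; python3 -m creep '[{"offset":[0,-0.0025,0],"spin":0},{"offset":[0,-0.005,0],"spin":0},{"offset":[0,-0.006,0],"spin":0},{"offset":[0,-0.006,0],"spin":0}]' 0 80
```

```text
time_s: 24.52
position: [0.5156, 0.0723, 0.1118]
ee_rot: [[-0.031, 1.0, -0.004], [1.0, 0.031, 0.001], [0.001, -0.004, -1.0]]
ft_force: [-7.0, -0.5, 16.9]
finger_gap: 0.0069
time_s: 25.02
position: [0.5143, 0.0723, 0.1121]
ee_rot: [[-0.031, 0.999, 0.008], [1.0, 0.031, 0.002], [0.001, 0.008, -1.0]]
ft_force: [3.5, -0.8, 6.0]
finger_gap: 0.0069
```

```bash
python3 -m creep '[{"offset":[0,0.003,0.0005],"spin":0},{"offset":[0,0.007,0.0005],"spin":0},{"offset":[0,0.003,0.001],"spin":0},{"offset":[0,-0.001,0.001],"spin":0},{"offset":[0,0.003,0.001],"spin":0},{"offset":[0,0.007,0.001],"spin":0},{"offset":[0,0.003,0.001],"spin":0},{"offset":[0,-0.001,0.001],"spin":0},{"offset":[0,-0.001,0.001],"spin":0}]' 0 80; python3 -m creep '[{"offset":[0,0.004,0],"spin":0},{"offset":[0,0.008,0],"spin":0},{"offset":[0,0.008,0],"spin":0}]' 0 80;  python3 -m creep '[{"offset":[0,-0.005,0],"spin":0},{"offset":[0,-0.005,0],"spin":0}]' 0 80
```

```text
time_s: 26.15
position: [0.5113, 0.0719, 0.1089]
ee_rot: [[-0.031, 1.0, 0.004], [1.0, 0.031, 0.001], [0.001, 0.004, -1.0]]
ft_force: [4.6, 0.5, -4.5]
finger_gap: 0.007
time_s: 26.52
position: [0.5145, 0.0717, 0.1078]
ee_rot: [[-0.031, 0.999, -0.009], [1.0, 0.031, -0.0], [0.0, -0.009, -1.0]]
ft_force: [-5.5, 0.1, 1.9]
finger_gap: 0.0068
time_s: 26.78
position: [0.5134, 0.0715, 0.1093]
ee_rot: [[-0.031, 1.0, 0.002], [1.0, 0.031, -0.0], [-0.0, 0.002, -1.0]]
ft_force: [1.1, -0.1, -0.6]
finger_gap: 0.0066
```

```bash
python3 -m creep '[{"offset":[0,0,0.001],"spin":0},{"offset":[0,0,0.002],"spin":0},{"offset":[0,0,0.003],"spin":0},{"offset":[0,0,0.003],"spin":0}]' 0 80
```

```text
time_s: 27.28
position: [0.5138, 0.0717, 0.1066]
ee_rot: [[-0.031, 1.0, 0.002], [1.0, 0.031, 0.0], [0.0, 0.002, -1.0]]
ft_force: [-0.3, 0.1, 5.1]
finger_gap: 0.0071
```

```bash
python3 -m creep '[{"offset":[0,0,0.001],"spin":0},{"offset":[0,-0.004,0.001],"spin":0},{"offset":[0,0,0.001],"spin":0},{"offset":[0,0.004,0.001],"spin":0},{"offset":[0,0,0.0015],"spin":0},{"offset":[0,-0.004,0.0015],"spin":0},{"offset":[0,0,0.0015],"spin":0},{"offset":[0,0.004,0.0015],"spin":0},{"offset":[0,0,0.0015],"spin":0},{"offset":[0,0,0.0015],"spin":0}]' 0 80
```

```text
time_s: 28.52
position: [0.5128, 0.0715, 0.1044]
ee_rot: [[-0.031, 1.0, -0.0], [1.0, 0.031, -0.0], [-0.0, -0.0, -1.0]]
ft_force: [1.4, 0.1, -0.5]
finger_gap: 0.0066
```

Moving down again. It may already be past pin 2, so I'll probe.

```bash
python3 -m creep '[{"offset":[0,0,0.001],"spin":0},{"offset":[0,0,0.002],"spin":0},{"offset":[0,0,0.003],"spin":0},{"offset":[0,0,0.003],"spin":0}]' 0 80
```

```text
time_s: 29.02
position: [0.513, 0.0716, 0.1015]
ee_rot: [[-0.031, 1.0, -0.0], [1.0, 0.031, -0.0], [-0.0, -0.0, -1.0]]
ft_force: [0.9, -1.0, -0.6]
finger_gap: 0.0065
```

```bash
python3 -m creep '[{"offset":[0,0,0.002],"spin":0},{"offset":[0,0,0.004],"spin":0},{"offset":[0,0,0.006],"spin":0},{"offset":[0,0,0.006],"spin":0}]' 0 80;python3 -m creep '[{"offset":[0,0,0.002],"spin":0},{"offset":[0,0,0.004],"spin":0},{"offset":[0,0,0.006],"spin":0},{"offset":[0,0,0.007],"spin":0},{"offset":[0,0,0.007],"spin":0}]' 0 80
```

```text
time_s: 29.52
position: [0.513, 0.0716, 0.0954]
ee_rot: [[-0.031, 1.0, -0.0], [1.0, 0.031, -0.0], [0.0, -0.0, -1.0]]
ft_force: [0.5, 0.5, -1.7]
finger_gap: 0.0068
time_s: 30.15
position: [0.5128, 0.0716, 0.0885]
ee_rot: [[-0.031, 1.0, -0.0], [1.0, 0.031, -0.0], [-0.0, -0.0, -1.0]]
ft_force: [-0.1, 0.0, -0.3]
finger_gap: 0.0068
```

```bash
python3 -m creep '[{"offset":[0,0,0.001],"spin":0},{"offset":[0,0,0.002],"spin":0},{"offset":[0,0,0.003],"spin":0},{"offset":[0,0,0.003],"spin":0}]' 0 80;python3 -m creep '[{"offset":[0,0,0.001],"spin":0},{"offset":[0,0,0.002],"spin":0},{"offset":[0,0,0.002],"spin":0}]' 0 80
```

```text
time_s: 30.65
position: [0.5129, 0.0716, 0.0856]
ee_rot: [[-0.031, 1.0, -0.0], [1.0, 0.031, -0.0], [-0.0, -0.0, -1.0]]
ft_force: [-0.4, 0.4, -0.9]
finger_gap: 0.0069
time_s: 31.02
position: [0.5132, 0.0716, 0.0851]
ee_rot: [[-0.031, 1.0, -0.0], [1.0, 0.031, -0.0], [-0.0, -0.0, -1.0]]
ft_force: [-3.5, -0.9, 7.9]
finger_gap: 0.0069
```

The collar is down on the plate (z 0.085, about 8 N). I'll turn clockwise.

```bash
python3 -m creep '[{"offset":[0,0,0],"spin":0.1},{"offset":[0,0,0],"spin":0.25},{"offset":[0,0,0],"spin":0.4},{"offset":[0,0,0],"spin":0.55},{"offset":[0,0,0],"spin":0.7},{"offset":[0,0,0],"spin":0.7}]' 0 100; python3 -c "
from h import *
print(robot.observe()['moment'])"
```

```text
time_s: 31.78
position: [0.514, 0.0717, 0.0852]
ee_rot: [[0.621, 0.784, 0.002], [0.784, -0.621, 0.0], [0.001, 0.001, -1.0]]
ft_force: [-1.6, -0.4, 5.8]
finger_gap: 0.0063
[-0.03028609  0.31735238  0.05311412]
```

```bash
python3 -m creep '[{"offset":[0,0,0],"spin":0.15},{"offset":[0,0,0],"spin":0.3},{"offset":[0,0,0],"spin":0.45},{"offset":[0,0,0],"spin":0.6},{"offset":[0,0,0],"spin":0.75},{"offset":[0,0,0],"spin":0.9},{"offset":[0,0,0],"spin":1.0},{"offset":[0,0,0],"spin":1.05},{"offset":[0,0,0],"spin":1.05},{"offset":[0,0,0],"spin":1.05}]' 0 100; python3 -c "
from h import *
print(robot.observe()['moment']);go((.513,.0717,.085),-8.3)
snap('side','s8.png',(225,130,425,280),4);t=snap('top');r=regions_of('chip1','top');print([(round(q['p'],2),q['point']) for q in r])"
```

```text
time_s: 33.02
position: [0.5146, 0.0718, 0.0852]
ee_rot: [[0.989, -0.147, 0.003], [-0.147, -0.989, 0.0], [0.003, -0.001, -1.0]]
ft_force: [-0.3, 0.5, 5.3]
finger_gap: 0.0065
[0.02115176 0.08061114 0.1383156 ]
t 33.02 offset [-0.0016  0.0003  0.0002] spin -0.0027 yaw -8.45 F [-0.3  0.5  5.3] gap 0.0065
[(0.49, [215.6, 170.6]), (0.46, [212.1, 183.1])]
```

View pics/s8.png

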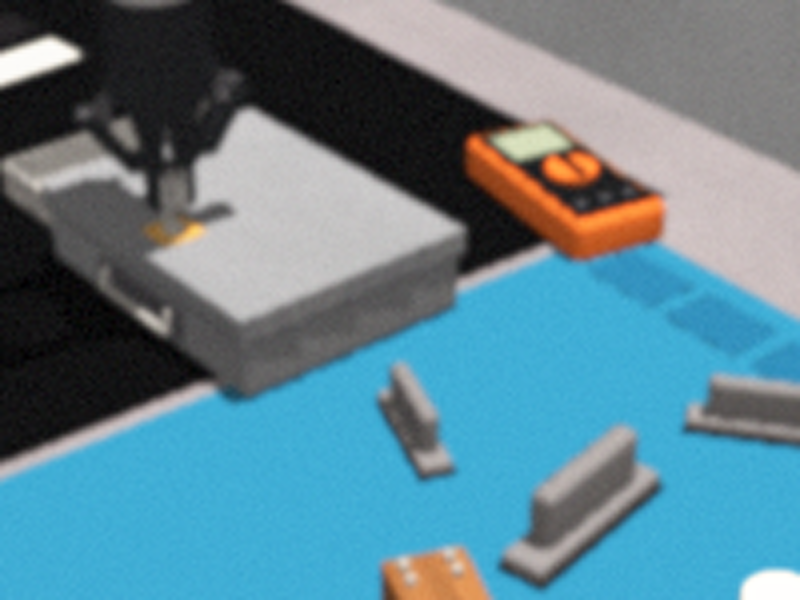

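The key is home with its collar on the plate, and the measured 0.14 N m is above the 0.11 N m spring torque, so the lock is at its stop. The scraper stands on the bench at crop (585,500) and the lid is clear. Handing in.

```bash
python3 -c "
from h import *
print(sign_off())"
```

```text
the job is handed in; nothing more can be done
None
```

I swept the chips off the lid and set the scraper upright on the bench. I then worked the key past both pins with light presses and small to-and-fro moves. The highest push I read was about 17 N. The job was handed in at about 33 s with the key turned and held.

**Last checks:**
- **Key:** the collar is down on the plate, with the tool at z = 0.085 m and about 5 N still pressing it down.
- **Lock:** the key is turned about 100°. The measured torque was 0.14 N m, above the spring's 0.11 N m at the stop, so the lock should be at its stop.
- **Scraper:** the side view shows it standing on the bench, let go.
- **Lid:** both cameras showed it clear after the sweep.
- **Phone and jar:** I kept the arm clear of both and did not re-measure them at the end.

**Not confirmed:** I could see only two distinct chip shapes in the tray, and the detector also found only two. One looked like two overlapping chips. The third is probably that overlap, or hidden from the top camera by the box edge, but I could not see it separately.

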